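# Clear the strip-down scrap and carry the scrap bin out

## Task

Clear the three broken or worn-out pieces (the chunk of toothed dark steel, the snapped aluminium lug and the rust-brown brake pad) off the cardboard sheet into the red scrap bin, leaving the good brass gear and the good bearing lying where they are. Then lift the loaded bin by its handle and, keeping it upright, set it down inside the yellow frame painted on the bench, centred in it and square with it.

Things in the scene. Friction and masses are not known exactly. Their poses are not given: they have to be found in the camera images.
- gear_chunk: Scrap: chunk broken off a ring gear, dark steel, 48 (x) x 28 (y) x 20 mm high, four short teeth along its +y side, plain at -y. Origin at the centre of its underside, z up, lying flat on the cardboard. Easily gripped across y at the origin (28 mm). About 0.11 kg.
- casing_lug: Scrap: lug snapped off an aluminium casing, silver, about 58 (x) x 30 (y) x 22 mm high, a round eye with a dark hole at its +x end, ragged at -x. Origin at the centre of its underside, z up. Easily gripped across y at the origin (30 mm). About 0.08 kg.
- brake_pad: Scrap: worn brake pad, steel back plate below and two rust-brown lining blocks on top, 54 (x) x 30 (y) x 18 mm high. Origin at the centre of its underside, z up. Easily gripped across y at the origin (30 mm). About 0.10 kg.
- good_gear: Good part, to be left alone: whole brass gear with 14 teeth, 67 mm in diameter, 22 mm high, lying flat. Origin at the centre of its underside.
- good_bearing: Good part, to be left alone: whole round steel bearing with a blue seal ring, 62 mm in diameter, 17.5 mm high, lying flat. Origin at the centre of its underside.
- sheet: Sheet of cardboard fixed on the bench, 300 (x) x 340 (y) x 4 mm thick, on which the five parts lie, in any arrangement. Origin at the centre of its underside.
- bin: Red sheet-steel scrap bin, open on top, 260 (x) x 160 (y) x 80 mm high, walls 4 mm, loose on the bench to one side of the cardboard, about 0.45 kg. Origin at the centre of its underside, z up. A fixed steel handle arches over its middle along y (flat straps at y = +-82 mm, 18 mm wide in x, up to 147 mm), leaving two openings 120 mm long in x, before and behind it.
- bin_handle: The bin's carrying handle, rigidly fixed to the bin: same origin and axes as the bin. Its grip is a black rubber sleeve 22 mm in diameter and 110 mm long along the bin's y, axis 145 mm above the bin's underside; to be pinched along the bin's x.
- handle_mid (a point): Middle of the handle's rubber sleeve, on its axis, 145 mm above the centre of the bin's underside. Axes as the bin's.
- frame: Yellow rectangle painted flat on the bench, inside 330 (x) x 230 (y) mm, line 18 mm wide, on the other side of the cardboard from the bin. Origin at its centre on the bench. The bin belongs inside it with its long side along the frame's x, either way round.

How it is judged:
By the outcome, as a careful person would: the job done as asked, in the order asked, and still so for the second after the job is handed in, with the robot touching nothing.
It also fails if it takes over 72 s, if anything falls off the work surface, if the arm or the gripper's body presses on something with over 40 N, if the wrist force passes 120 N, or if a joint passes its speed limit or range.

## Robot

A 6-joint arm with a two-finger parallel gripper is mounted at the origin on the work surface. World frame = base frame: x ahead of the robot, y to its left, z up, the work surface at z = 0. Lengths are in mm, angles in rad, forces in N, time in s.
With the tool pointing down it reaches from about 350 to 875 mm from the base axis. Payload 4.2 kg.
Tool frame: the origin (TCP) lies at the very end of the fingers, on their centre line; the grasp point (between the pads) lies 19 mm behind it (pinch_z is the distance from the TCP to the grasp point, in mm); z points along the fingers, y is the line along which they close (so a half turn about z gives the same grasp; the last joint's range is limited). The gripper opens to 85 mm and grips with 20 to 120 N. Pads are 22 mm wide; open, the fingers measure 114 mm over their backs; the gripper's body (76 mm by 85 mm) begins 54 mm behind the grasp point. The pads swing forward as they close: fully open they stand 13 mm farther back than shut.
Start: joints at [-1.023, 0.385, 0.008, 0, -1.194, -0.259], TCP at [178.017, -599.09, 193.412] pointing down, gripper open.
Joint ranges: [-3.14, 3.14], [-1.21, 2.06], [-1.07, 1.41], [-3.16, 2.05], [-2.99, -0.16], [-3.1, 3.1]. Speed limits (rad/s): [2.79, 2.79, 3.14, 3.14, 3.14, 3.14].

## Interface

Orientations are given as a unit quaternion [x, y, z, w].
In Python, from bench import * gives the robot as it stands.
- The arm moves only by the tool arm_command, never from a script. Its argument "steps" is one flat list of numbers, 4 for each row, row after row: the shift along the tool's x, y, z in m, then the turn about the tool's z in rad. In form: [tx, ty, tz, roll, tx, ty, tz, roll, ...]. A call has 1 to 20 rows; each row shifts and turns the commanded pose from where the row before left it, along the tool's axes as they then stand; what a row does not reach is not made up. A row lasts 1/8 s, in which the tool goes at most 62.5 mm and 10.7 degrees, less where a joint would pass 70% of its speed; a pose out of reach is approached as far as the arm can. A call with a gripper value outside its range is refused whole. "grip" is the finger opening in m, from 0 to 0.0854, set as the call begins (left out, the last holds). The fingers move at their own pace and stop on an object; the grip force is fixed at half the most. Time passes only in rows, so rows that do not move let the fingers close. It gives the time, the measured TCP pose, the force, the opening and the grip force at its end, in the units of the state.
- read_state(): the state, without advancing time (a new reading comes with each control period).
- get_image(name): name is "scene" or "side" or "wrist"; returns the picture (384x512x3 uint8, red, green, blue); there is no depth.
- get_calibration(name): a dict with "camera_matrix" (3x3 intrinsics, pixels), "cam_to_world" (4x4, takes a point from camera to world coordinates). Camera axes: x right, y down, z forward; pixel columns grow to the right and rows downward; lengths in mm; the calibration is good to about 2 mm. A picture is of the moment at which its call begins: read the wrist's pose just before it. get_calibration takes no time and is no camera call; for the wrist camera it gives the pose at the moment of the call.
- job_done(): hands the job in; it is judged then, once.
The state is a dict: "clock": time; "joints": joint angles; "joint_vel": joint speeds; "joint_efforts": joint torques, N m; "position": TCP position; "ee_rot": TCP orientation; "contact_force": force on the tool from outside, world axes, zero at the start; "wrist_torque": the same for the moment, N m; "gripper_width": finger opening in mm; "grasp_force": force on a finger pad.
Only numpy, scipy, OpenCV 4.12 (cv2) and the standard library are available. Lean on these libraries where they do the work, as an engineer would, in place of code of your own. Each camera call takes 0.05 s, during which the arm holds its last target. There are 200 camera calls.

## Working session

There is one attempt and no reset: what is moved stays moved. The work goes in short steps, Python scripts to look and compute and a tool call to move; the robot and the scene stay as the last step left them, time stands still between calls to the robot, and variables do not carry over. Pictures are saved under pics/ and viewed, at most 10 in all, crops included, and the job is handed in when it is done.

Besides the shell and the picture viewer there is one more tool, called after "Call:" as name(argument=value, ...), one argument or row to a line, values as JSON. arm_command: Moves the arm, as the interface text tells. Its arguments: {"type":"object","properties":{"steps":{"type":"array","items":{"type":"number"}},"grip":{"type":"number"}},"required":["steps"]}

```bash
mkdir -p pics; ls; python3 - <<'E'
from bench import *
import cv2
s=read_state(); print(s['clock'],s['position'],s['ee_rot'],s['gripper_width'],s['contact_force'])
for n in ['scene','side']:
    im=get_image(n); cv2.imwrite(f'pics/{n}0.png',im[:,:,::-1]); c=get_calibration(n); print(n,c)
E
```

```text
pics
0.0 [ 177.8561497  -598.48787895  192.34023213] [-1.43819260e-01  9.89603404e-01  1.04233699e-03 -1.93436213e-04] 85.4200864567094 [0.3608227  1.26001616 0.29118702]
scene {'camera_matrix': array([[378.77761909,   0.        , 259.58413067],
       [  0.        , 378.77761909, 187.96946966],
       [  0.        ,   0.        ,   1.        ]]), 'cam_to_world': array([[ 7.39652039e-01,  4.18246261e-01, -5.27242758e-01,
         1.09814400e+03],
       [ 6.72903517e-01, -4.72139217e-01,  5.69460637e-01,
        -5.58869734e+02],
       [-1.07572010e-02, -7.75986228e-01, -6.30658114e-01,
         7.37643822e+02],
       [ 0.00000000e+00,  0.00000000e+00,  0.00000000e+00,
         1.00000000e+00]])}
side {'camera_matrix': array([[353.24390998,   0.        , 262.49604458],
       [  0.        , 353.24390998, 190.5276986 ],
       [  0.        ,   0.        ,   1.        ]]), 'cam_to_world': array([[-9.80262220e-01, -9.67009884e-02,  1.72438102e-01,
         4.09736074e+02],
       [-1.96957503e-01,  5.53276683e-01, -8.09377943e-01,
         8.14505001e+02],
       [-1.71383343e-02, -8.27365597e-01, -5.61402215e-01,
         6.68024972e+02],
       [ 0.00000000e+00,  0.00000000e+00,  0.00000000e+00,
         1.00000000e+00]])}
```

View pics/scene0.png

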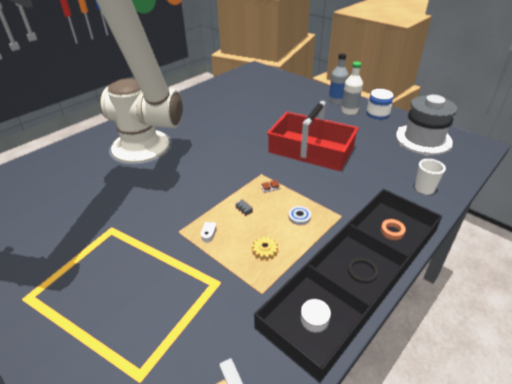

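View pics/side0.png

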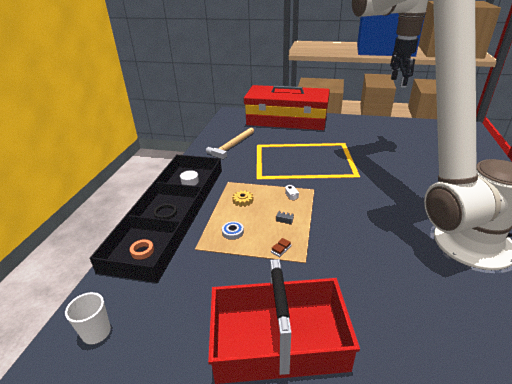

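The scene view shows the pad (271,186), chunk (244,208), lug (209,231), bearing (300,214) and gear (265,248). The bin is at about (313,140) and the frame corners are near (112,230), (219,286), (140,370) and (27,297). In the side view the bin rim corners are near (210,289), (347,281), (355,350) and (213,363).

```bash
cat > h.py <<'E'
import numpy as np, cv2
from bench import *
def ray(n,px,z,c=None):
    c=c or get_calibration(n); M=c['cam_to_world']; d=M[:3,:3]@np.linalg.inv(c['camera_matrix'])@[px[0],px[1],1]
    o=M[:3,3]; return o+d*(z-o[2])/d[2]
def proj(n,P,c=None):
    c=c or get_calibration(n); P=np.atleast_2d(P); M=np.linalg.inv(c['cam_to_world']); q=(P@M[:3,:3].T+M[:3,3])@c['camera_matrix'].T
    return q[:,:2]/q[:,2:]
E
python3 - <<'E'
from h import *
np.set_printoptions(precision=1,suppress=True)
for k,a,b,z in [('pad',(271,186),(281,247),15),('chunk',(244,208),(285,218),16),('lug',(209,231),(292,192),16),('bear',(300,214),(233,230),15),('gear',(265,248),(243,198),15)]:
    print(k,ray('scene',a,z),ray('side',b,z))
# yellow mask rectangle in each view -> world
for n in ['scene','side']:
    im=cv2.imread(f'pics/{n}0.png'); hsv=cv2.cvtColor(im,cv2.COLOR_BGR2HSV)
    m=cv2.inRange(hsv,(22,150,120),(35,255,255))
    cs,_=cv2.findContours(m,cv2.RETR_EXTERNAL,cv2.CHAIN_APPROX_NONE)
    for c in cs:
        x,y,w,h=cv2.boundingRect(c)
        if w>80 and (x>100 or n=='scene'):
            W=np.array([ray(n,p[0],0)[:2] for p in c]).astype(np.float32); print(n,'frame',cv2.minAreaRect(W))
for p in [(210,289),(347,281),(355,350),(213,363)]: print('bin side',ray('side',p,80))
for p in [(284,117),(357,132),(340,155+0),(269,138-2)]: print('bin scene',ray('scene',p,80))
E
python3 -c "
import cv2
a=cv2.imread('pics/scene0.png')[95:175,250:370];b=cv2.imread('pics/side0.png')[255:384,195:365]
import numpy as np
a=cv2.resize(a,(480,320));b=cv2.resize(b,(680,516)) if 0 else cv2.resize(b,(422,320))
cv2.imwrite('pics/bin.png',np.hstack([a,b])[:, :800])"
```

```text
pad [513.6 123.7  15. ] [509. 127.  15.]
chunk [522.4  -3.3  16. ] [516.3   4.3  16. ]
lug [ 516.2 -130.4   16. ] [ 513.5 -133.7   16. ]
bear [655.6  83.3  15. ] [653.4  82.7  15. ]
gear [666.4 -75.5  15. ] [663.4 -74.5  15. ]
scene frame ((497.6810302734375, -384.0054016113281), (367.2942810058594, 265.5650329589844), 11.753569602966309)
side frame ((499.3399658203125, -387.57421875), (363.2480773925781, 265.3589782714844), 12.0986328125)
bin side [626.6 348.3  80. ]
bin side [344.1 273.8  80. ]
bin side [329.7 431.9  80. ]
bin side [570.1 502.1  80. ]
bin scene [343.1 390.2  80. ]
bin scene [592.6 470.9  80. ]
bin scene [625.2 317.5  80. ]
bin scene [388.1 257.4  80. ]
```

View pics/bin.png

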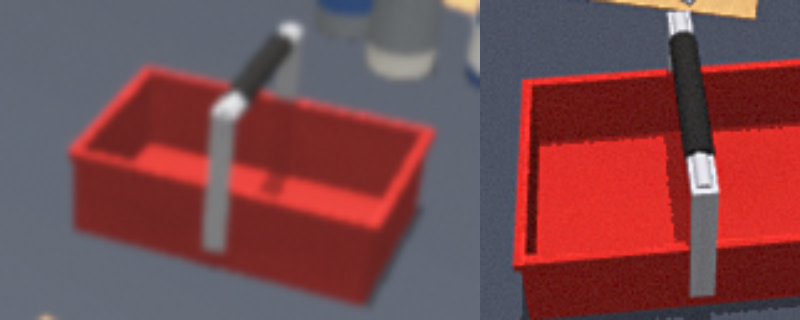

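Call:
arm_command(
  steps=[-0.028,0.031,-0.009,0,-0.028,0.031,-0.009,0,-0.028,0.031,-0.009,0,-0.028,0.031,-0.009,0,-0.028,0.031,-0.009,0,-0.028,0.031,-0.009,0,-0.028,0.031,-0.009,0,-0.028,0.031,-0.009,0,-0.028,0.031,-0.009,0,-0.028,0.031,-0.009,0,-0.028,0.031,-0.009,0,-0.028,0.031,-0.009,0,-0.028,0.031,-0.009,0,-0.028,0.031,-0.009,0,-0.028,0.031,-0.009,0,-0.028,0.031,-0.009,0],
)

```text
clock: 2.1
position: [466.3, 5.3, 337.4]
ee_rot: [-0.144, 0.99, 0.0, -0.0]
contact_force: [0.4, -1.5, -0.2]
gripper_width: 85.2
grasp_force: 0.0
```

The crop shows the bin rim corners in scene pixels at about (287,111.5), (358,127.5), (344.5,149.5) and (268,132.5). In the side view the sleeve runs from (277,268) to (284,319).

```bash
python3 - <<'E'
from h import *
np.set_printoptions(precision=1,suppress=True)
c=get_calibration('wrist'); im=get_image('wrist'); np.save('w1.npy',im); import pickle; pickle.dump(c,open('w1.pkl','wb'))
cv2.imwrite('pics/w1.png',cv2.resize(im,(768,576))[:,:,::-1]); print(c, read_state()['joints'])
q=[ray('scene',p,80)[:2] for p in [(287.2,111.5),(358.2,127.5),(344.5,149.5),(268,132.5)]]; print(np.array(q),np.mean(q,0), cv2.minAreaRect(np.array(q,np.float32)))
print(ray('side',(277.2,268.3),150),ray('side',(283.6,318.7),150))
E
```

```text
{'camera_matrix': array([[266.1,   0. , 256.8],
       [  0. , 266.1, 186.3],
       [  0. ,   0. ,   1. ]]), 'cam_to_world': array([[ -0.3,   0.9,   0.3, 389.4],
       [  1. ,   0.3,   0.1, -16.9],
       [ -0. ,   0.3,  -1. , 518.2],
       [  0. ,   0. ,   0. ,   1. ]])} [ 0.4  0.  -0.1 -0.  -1.4 -1.6]
[[325.6 429.9]
 [580.1 499.4]
 [618.9 352.7]
 [370.8 272.1]] [473.8 388.5] ((474.4505615234375, 385.4735412597656), (263.81005859375, 164.18984985351562), 15.28111743927002)
[486.5 330.2 150. ] [457.  441.9 150. ]
```

View pics/w1.png

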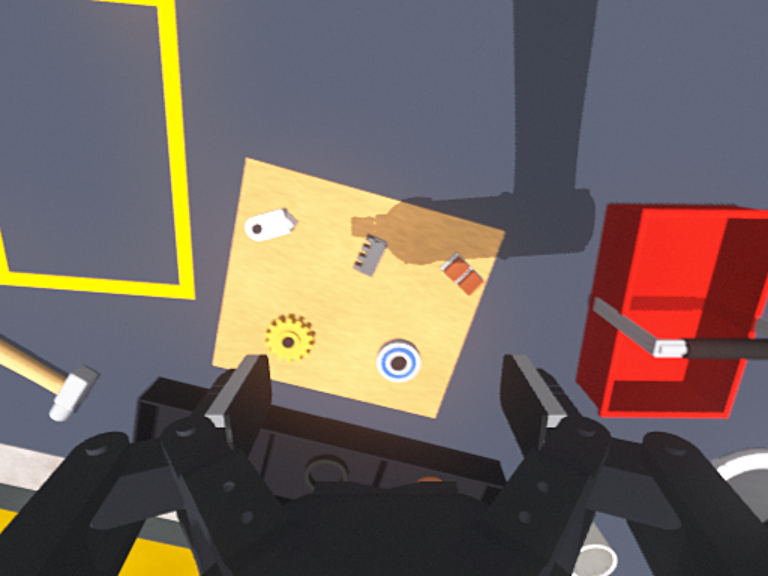

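The wrist view (x1.5) shows the lug with its eye at (257,228) and far end at (293,219), the chunk at (371,256), the pad at (463,274), the gear at (290,339) and the bearing at (398,361). The bin is at the right and the frame at upper left. I'll enlarge the three scrap parts for their yaw.

```bash
python3 - <<'E'
from h import *
im=np.load('w1.npy')
t=[cv2.resize(im[y-22:y+22,x-22:x+22],(264,264),interpolation=cv2.INTER_CUBIC) for x,y in [(180,149),(247,171),(309,183)]]
cv2.imwrite('pics/parts.png',np.hstack(t)[:,:,::-1])
E
```

```text
(no output)
```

View pics/parts.png

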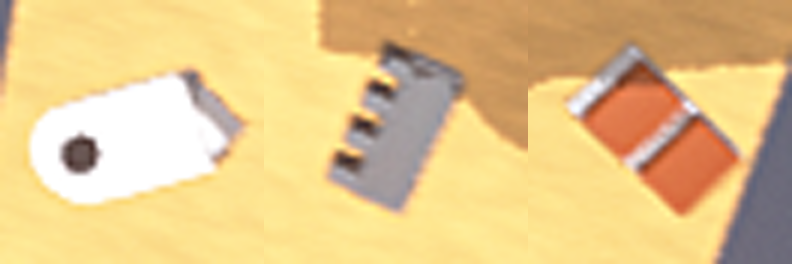

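```bash
cat >> h.py <<'E'
import pickle
def T(px,x,y,z): return ray('wrist',(px[0]/6+x-22-0.4,px[1]/6+y-22-0.4),z,pickle.load(open('w1.pkl','rb')))
E
python3 - <<'E'
from h import *
np.set_printoptions(precision=1,suppress=True)
def rep(k,o,a,b,x,y,z):
    p=T(o,x,y,z); d=(T(b,x,y,z)-T(a,x,y,z))[:2]; print(k,p,'len',np.linalg.norm(d),'yaw',np.degrees(np.arctan2(d[1],d[0])))
rep('lug',(126,143),(60,103),(180,72),180,149,26)
rep('lug2',(80,154),(100,203),(210,170),180,149,26)
rep('chunk',(133,134),(201,88),(141,210),247,171,24)
rep('chunk',(133,134),(123,60),(66,177),247,171,24)
rep('pad',(134,135),(53,122),(153,215),309,183,16)
rep('pad',(134,135),(112,55),(212,155),309,183,16)
c=pickle.load(open('w1.pkl','rb'))
for k,p,z in [('gear',(290,339),26),('bear',(398,361),21)]: print(k,ray('wrist',np.array(p)/1.5,z,c))
q=np.array([ray('wrist',np.array(p)/1.5,80,c)[:2] for p in [(608,205),(577,381)]]);print(q)
print(c['cam_to_world'])
E
```

```text
lug [ 516.8 -131.1   26. ] len 38.91725186248497 yaw 120.71479170212822
lug2 [ 524.3 -144.2   26. ] len 36.875400327944426 yaw 123.14397669617942
chunk [518.9   1.5  24. ] len 44.877088769974904 yaw -9.015640602403106
chunk [518.9   1.5  24. ] len 42.738316435910804 yaw -9.628015431975248
pad [509.8 126.3  16. ] len 47.73065319434312 yaw 63.650775658442335
pad [509.8 126.3  16. ] len 48.842321607086305 yaw 62.350912397363615
gear [661.3 -71.4  26. ]
bear [654.2  80.6  21. ]
[[374.8 231.6]
 [585.5 293.1]]
[[ -0.3   0.9   0.3 389.4]
 [  1.    0.3   0.1 -16.9]
 [ -0.    0.3  -1.  518.2]
 [  0.    0.    0.    1. ]]
```

Call:
arm_command(
  steps=[0,0,0.05,0.15,0,0,0.05,0.15,0,0,0.05,0.15,-0.026,0.002,0.05,0,-0.026,0.002,0.05,0,0,0,0.04,0,0,0,0.025,0,0,0,0.01,0,0,0,0.005,0],
  grip=0.06,
)

```text
clock: 3.28
position: [518.4, -0.4, 7.4]
ee_rot: [0.08, 0.997, -0.0, 0.0]
contact_force: [-0.9, 0.7, -0.4]
gripper_width: 60.0
grasp_force: 0.0
```

Call:
arm_command(
  steps=[0,0,0,0,0,0,0,0,0,0,0,0,0,0,0,0],
  grip=0.01,
)

```text
clock: 3.78
position: [518.4, -0.4, 7.9]
ee_rot: [0.081, 0.997, 0.0, 0.0]
contact_force: [-0.8, -0.1, 0.3]
gripper_width: 10.1
grasp_force: 0.0
```

```bash
cat >> h.py <<'E'
def go(x,y,z,phi):
    s=read_state(); q=s['ee_rot']; p=s['position']
    p0=np.degrees(2*np.arctan2(q[1],q[0]))  # tool x heading, tool down
    r=(p0-phi+180)%360-180; a=np.radians(phi); X=np.array([np.cos(a),np.sin(a)]); Y=np.array([np.sin(a),-np.cos(a)])
    d=np.array([x,y])-p[:2]; print('roll %.3f'%np.radians(r),'then tx %.1f ty %.1f tz %.1f'%(d@X,d@Y,p[2]-z),'dist %.0f'%np.hypot(*d),'now',np.round(p,1),'phi %.1f'%(p0%360), 'w %.1f f %.1f'%(s['gripper_width'],s['grasp_force']))
E
python3 - <<'E'
from h import *
go(409,368,60,195)
E
```

```text
roll -0.423 then tx 10.3 ty 384.1 tz -52.1 dist 384 now [ 5.184e+02 -4.000e-01  7.900e+00] phi 170.8 w 10.1 f 0.0
```

The fingers closed to 10 mm on nothing, so I'll look.

```bash
python3 - <<'E'
from h import *
im=get_image('wrist'); 
im2=get_image('scene')[170:270,180:320]; im3=get_image('side')[165:265,200:340]
cv2.imwrite('pics/miss.png',np.hstack([cv2.resize(im,(400,300)),cv2.resize(im3,(400,300))])[:,:,::-1])
E
```

```text
(no output)
```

View pics/miss.png

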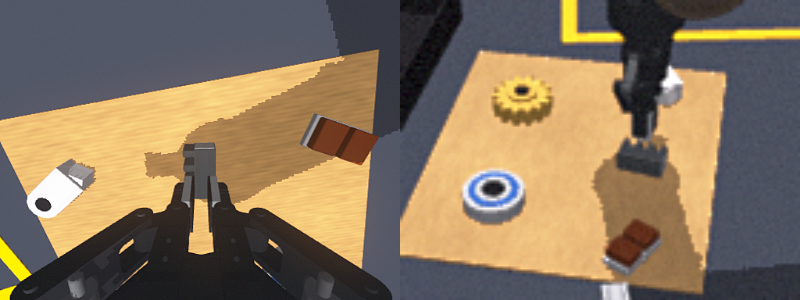

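```bash
python3 - <<'E'
from h import *
np.set_printoptions(precision=1,suppress=True)
s=read_state();p=s['position']; print(p,s['contact_force'],s['joints'])
c=get_calibration('wrist')
for z in [0,10,19,30]:
    P=p+[0,0,z]; print(z,'wristpic',proj('wrist',P,c)/1.28,'sidepic',(proj('side',P)-[200,165])*[400/140,3]+[400,0])
for P in ([519,1.5,24],[519,1.5,4]): print(proj('wrist',P,c)/1.28,(proj('side',P)-[200,165])*[400/140,3]+[400,0])
E
```

```text
[518.2  -0.5   7.6] [-0.1  0.4 -0.3] [ 0.3  0.4 -0.5  0.  -0.7 -2. ]
0 wristpic [[200.4 167.2]] sidepic [[641.6 162.5]]
10 wristpic [[200.4 171.7]] sidepic [[641.7 154.6]]
19 wristpic [[200.3 176.2]] sidepic [[641.9 147.3]]
30 wristpic [[200.3 182.4]] sidepic [[642.1 138.4]]
[[202.7 175.4]] [[640.8 150.5]]
[[202.5 166.1]] [[640.5 166.4]]
```

The chunk hasn't moved and lies where I estimated. The fingertips end at about z 28, roughly 20 mm above the reported TCP, so they closed over its top. I'll open, go lower in small steps and watch the force.

Call:
arm_command(
  steps=[0,0,-0.005,0,0,0,0,0,0,0,0,0,0,0,0.008,0,0,0.001,0.006,0],
  grip=0.05,
)

```text
clock: 4.55
position: [517.9, 0.5, -2.4]
ee_rot: [0.081, 0.997, -0.0, -0.0]
contact_force: [0.1, 0.6, -0.4]
gripper_width: 49.8
grasp_force: 0.0
```

Call:
arm_command(
  steps=[0,0,0.004,0,0,0,0,0],
)

```text
clock: 4.8
position: [518.0, 0.5, -6.2]
ee_rot: [0.08, 0.997, -0.0, -0.001]
contact_force: [-1.3, -0.2, -0.3]
gripper_width: 50.0
grasp_force: 0.0
```

```bash
python3 - <<'E'
from h import *
im=get_image('wrist'); im3=get_image('side')[165:265,215:355]
cv2.imwrite('pics/low.png',np.hstack([cv2.resize(im[120:330,120:400],(400,300)),cv2.resize(im3,(400,300))])[:,:,::-1])
go(519,1,0,171)
E
```

```text
roll -0.004 then tx -0.5 ty 0.5 tz -5.6 dist 1 now [ 5.184e+02  5.000e-01 -5.600e+00] phi 170.8 w 49.7 f 0.0
```

View pics/low.png

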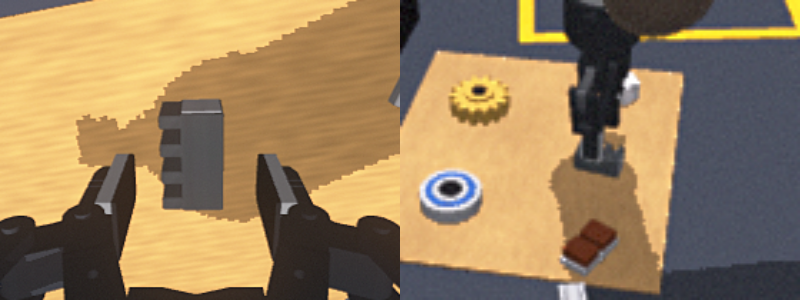

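The fingers now straddle the chunk, which is centred between them, with no contact. I'll go a little lower and close.

Call:
arm_command(
  steps=[0,0,0.003,0,0,0,0.003,0],
)

```text
clock: 5.15
position: [518.4, 0.6, -11.6]
ee_rot: [0.081, 0.997, 0.0, 0.0]
contact_force: [0.3, 0.5, -0.1]
gripper_width: 49.6
grasp_force: 0.0
```

Call:
arm_command(
  steps=[0,0,0,0,0,0,0,0,0,0,0,0],
  grip=0.01,
)

```text
clock: 5.52
position: [518.4, 0.6, -11.5]
ee_rot: [0.08, 0.997, 0.0, 0.0]
contact_force: [0.8, -0.9, 0.2]
gripper_width: 10.2
grasp_force: 0.0
```

Call:
arm_command(
  steps=[0,0,-0.03,0,0,0,-0.05,0,0,0,-0.05,0],
)

```text
clock: 5.9
position: [518.0, 0.4, 119.7]
ee_rot: [0.08, 0.997, -0.0, -0.0]
contact_force: [0.1, 0.0, -0.5]
gripper_width: 9.9
grasp_force: 0.0
```

```bash
python3 - <<'E'
from h import *
im=get_image('wrist'); cv2.imwrite('pics/lift.png',im[:,:,::-1])
go(409,368,50,195)
E
```

```text
roll -0.421 then tx 15.1 ty 384.0 tz 77.3 dist 384 now [523.    1.  127.3] phi 170.9 w 10.0 f 0.0
```

```bash
python3 - <<'E'
from h import *
np.set_printoptions(precision=1,suppress=True)
# invariant tool->cam from now
s=read_state(); c=get_calibration('wrist'); p=s['position']; print(p)
a=np.radians(170.8); X=np.array([np.cos(a),np.sin(a),0]);Y=np.array([np.sin(a),-np.cos(a),0]);Z=np.array([0,0,1.])
M=c['cam_to_world']; print('cam in tool',[(M[:3,3]-p)@v for v in (X,Y,Z)])
for up in (0,10,20,30,40):
    for x in (-11,11):
        for y in (-25,25):
            q=proj('wrist',p+x*X+y*Y+up*Z,c)[0]; print(up,x,y,(q-[120,120])/0.7)
print('lo chunk: TCP z -5.6')
for pt in ([519,1.5,24],[519,1.5,4]): 
    for d in(-24,24): print(pt,d,(proj('wrist',np.array(pt)+d*X+p-[518.4,.5,-5.6],c)-120)/0.7)
E
```

```text
[523.    1.  127.3]
cam in tool [np.float64(82.73415952545773), np.float64(-0.4876510708672392), np.float64(179.6268613325549)]
0 -11 -25 [147.5 153.4]
0 -11 25 [242.4 153.4]
0 11 -25 [145.8 114.5]
0 11 25 [244.2 114.6]
10 -11 -25 [145.2 162.7]
10 -11 25 [244.8 162.7]
10 11 -25 [143.3 122.2]
10 11 25 [246.8 122.3]
20 -11 -25 [142.6 173. ]
20 -11 25 [247.4 173. ]
20 11 -25 [140.6 130.7]
20 11 25 [249.7 130.8]
30 -11 -25 [139.8 184.4]
30 -11 25 [250.4 184.5]
30 11 -25 [137.5 140.2]
30 11 25 [252.8 140.3]
40 -11 -25 [136.6 197.2]
40 -11 25 [253.6 197.2]
40 11 -25 [134.  150.9]
40 11 25 [256.4 150.9]
lo chunk: TCP z -5.6
[519, 1.5, 24] -24 [[197.4 209.2]]
[519, 1.5, 24] 24 [[197.8 112.9]]
[519, 1.5, 4] -24 [[197.1 185.5]]
[519, 1.5, 4] 24 [[197.4  97.4]]
```

View pics/lift.png

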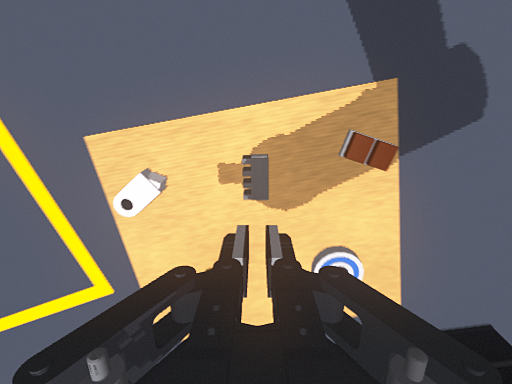

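The fingers hang clear and empty, with the chunk still in place at (257,176). By geometry the tips are about 40 mm above the reported TCP, so I'll redo the descent deeper, in small steps.

Call:
arm_command(
  steps=[0,0,0.0,0,0,0,0.04,0,0,0,0.05,0,0,0,0.03,0,0,0,0.012,0,0,0,0.005,0],
  grip=0.05,
)

```text
clock: 6.7
position: [518.0, 0.4, -19.4]
ee_rot: [0.08, 0.997, -0.0, -0.001]
contact_force: [-0.3, -0.5, 0.0]
gripper_width: 50.2
grasp_force: 0.0
```

```bash
python3 - <<'E'
from h import *
go(518.5,1,-25,171)
E
```

```text
roll -0.004 then tx -0.4 ty 0.7 tz 5.6 dist 1 now [ 5.18e+02  4.00e-01 -1.94e+01] phi 170.8 w 50.2 f 0.0
```

Call:
arm_command(
  steps=[0,0,0.003,0,0,0,0.003,0],
)

```text
clock: 6.95
position: [519.1, 0.8, -23.8]
ee_rot: [0.08, 0.997, 0.0, 0.001]
contact_force: [0.0, -0.1, 0.8]
gripper_width: 49.8
grasp_force: 0.0
```

Call:
arm_command(
  steps=[0,0,0.003,0,0,0,0,0],
)

```text
clock: 7.2
position: [518.4, 0.6, -27.4]
ee_rot: [0.08, 0.997, 0.0, 0.0]
contact_force: [-0.1, 0.0, -0.5]
gripper_width: 50.4
grasp_force: 0.0
```

Call:
arm_command(
  steps=[0,0,0,0,0,0,0,0,0,0,0,0,0,0,0,0],
  grip=0.01,
)

```text
clock: 7.7
position: [518.6, 0.6, -27.1]
ee_rot: [0.08, 0.997, 0.0, 0.0]
contact_force: [-0.6, -0.1, 5.5]
gripper_width: 26.1
grasp_force: 59.7
```

Gripped: opening 26 mm at 60 N. I'll lift, turn and carry it over the bin's near opening.

Call:
arm_command(
  steps=[0,0,-0.03,0,0,0,-0.045,-0.14,0,0,-0.045,-0.14,0,0,-0.04,-0.14,0.0015,0.05,0,0,0.0015,0.055,0,0,0.0015,0.055,0,0,0.0015,0.055,0,0,0.0015,0.055,0,0,0.0015,0.055,0,0,0.0015,0.055,0,0,0,0,0,0],
)

```text
clock: 9.2
position: [409.6, 368.3, 131.3]
ee_rot: [-0.131, 0.991, 0.0, -0.0]
contact_force: [-0.0, -0.8, -1.5]
gripper_width: 26.0
grasp_force: 59.6
```

```bash
python3 - <<'E'
from h import *
go(409,368,20,195)
c=get_calibration('wrist'); im=get_image('wrist'); np.save('w2.npy',im); pickle.dump(c,open('w2.pkl','wb'))
cv2.imwrite('pics/w2.png',im[:,:,::-1])
E
```

```text
roll 0.001 then tx 0.7 ty -0.2 tz 111.3 dist 1 now [409.6 368.3 131.3] phi 195.1 w 26.0 f 59.6
```

View pics/w2.png

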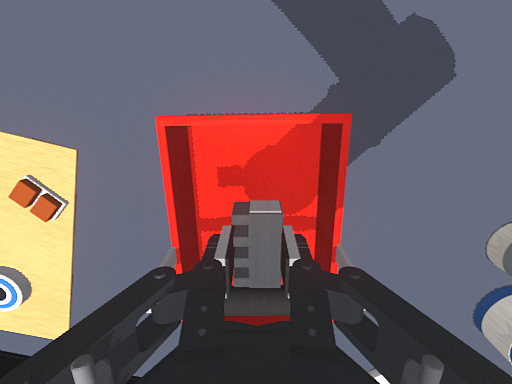

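The wrist view shows the chunk held above the near half of the bin, square with it; the near rim corners are at (157,116) and (352,114). I'll lower and release.

Call:
arm_command(
  steps=[0,0,0.05,0,0,0,0.045,0,0,0,0.016,0,0,0,0,0],
)

```text
clock: 9.75
position: [411.1, 364.2, 20.9]
ee_rot: [-0.129, 0.992, -0.001, -0.001]
contact_force: [-0.3, 0.7, -1.4]
gripper_width: 26.1
grasp_force: 59.6
```

Call:
arm_command(
  steps=[0,0,0,0,0,0,0,0,0,0,-0.045,0,0,0,-0.045,0,0,0,-0.04,0],
  grip=0.055,
)

```text
clock: 10.38
position: [411.3, 365.8, 154.7]
ee_rot: [-0.129, 0.992, 0.001, 0.001]
contact_force: [0.3, 0.3, -0.2]
gripper_width: 55.0
grasp_force: 0.0
```

```bash
python3 - <<'E'
from h import *
np.set_printoptions(precision=1,suppress=True)
c=pickle.load(open('w2.pkl','rb'))
A=ray('wrist',(157,116),80,c);B=ray('wrist',(352,114),80,c); print(A,B,np.linalg.norm(A-B))
d=(B-A)[:2]; d/=np.hypot(*d); yaw=np.degrees(np.arctan2(d[1],d[0]))-90; print('yaw',yaw); e=np.array([np.cos(np.radians(yaw)),np.sin(np.radians(yaw))])
print('bin centre',(A+B)[:2]/2+130*e)
s=read_state(); print(s['clock'],s['joints'])
go(510,126,120,243)
E
```

```text
[366.6 270.   80. ] [322.1 428.4  80. ] 164.51255408866552
yaw 15.67817453762892
bin centre [469.5 384.3]
10.375 [ 1.   0.3 -0.2  0.  -1.  -2.3]
roll -0.840 then tx 168.8 ty -196.8 tz 34.7 dist 259 now [411.3 365.8 154.7] phi 194.8 w 55.0 f 0.0
```

Call:
arm_command(
  steps=[0,0,0,-0.168,0,0,0,-0.168,0,0,0,-0.168,0,0,0,-0.168,0,0,0,-0.168,0.034,-0.039,0,0,0.034,-0.039,0,0,0.034,-0.039,0,0,0.034,-0.04,0,0,0.033,-0.04,0.03,0,0,0,0.03,0,0,0,0,0],
)

```text
clock: 11.88
position: [508.6, 123.9, 90.6]
ee_rot: [-0.522, 0.853, 0.0, -0.002]
contact_force: [0.5, 1.2, 0.1]
gripper_width: 55.2
grasp_force: 0.0
```

```bash
python3 - <<'E'
from h import *
np.set_printoptions(precision=1,suppress=True)
c=get_calibration('wrist'); s=read_state(); im=get_image('wrist')
go(510,126,-25,243)
h=cv2.cvtColor(im,cv2.COLOR_RGB2HSV); b=cv2.bitwise_or(cv2.inRange(h,(0,90,40),(13,255,255)),cv2.inRange(h,(170,90,40),(180,255,255)))
for C in cv2.findContours(cv2.morphologyEx(b,cv2.MORPH_OPEN,np.ones((3,3))),cv2.RETR_EXTERNAL,cv2.CHAIN_APPROX_NONE)[0]:
    if cv2.contourArea(C)>60:
        W=np.array([ray('wrist',p[0],22,c)[:2] for p in C]).astype(np.float32); print(cv2.boundingRect(C),cv2.minAreaRect(W))
E
```

```text
roll -0.001 then tx -1.0 ty 0.3 tz 117.1 dist 1 now [509.8 125.   92.1] phi 243.0 w 54.9 f 0.0
(7, 353, 14, 14) ((881.364013671875, 187.28366088867188), (28.954713821411133, 10.36898422241211), 14.265440940856934)
(7, 336, 26, 13) ((856.033935546875, 170.23838806152344), (18.83074378967285, 32.14101028442383), 62.796756744384766)
(353, 323, 56, 61) ((479.8814392089844, 392.4383850097656), (33.460086822509766, 126.60421752929688), 7.477682113647461)
(368, 238, 144, 135) ((358.40911865234375, 368.22698974609375), (73.17103576660156, 247.32623291015625), 27.468294143676758)
(194, 230, 16, 31) ((588.1865844726562, 160.34091186523438), (39.808597564697266, 12.823018074035645), 40.099422454833984)
(241, 186, 28, 23) ((515.4381103515625, 134.67202758789062), (23.379886627197266, 27.265953063964844), 62.87685775756836)
(240, 160, 29, 23) ((503.547119140625, 110.67013549804688), (21.95655059814453, 27.27006721496582), 62.887107849121094)
```

Call:
arm_command(
  steps=[0.002,0,0.05,0,0,0,0.045,0,0,0,0.014,0,0,0,0.006,0,0,0,0,0],
)

```text
clock: 12.55
position: [509.9, 124.3, -22.2]
ee_rot: [-0.523, 0.853, -0.0, 0.001]
contact_force: [-0.8, 0.3, -0.1]
gripper_width: 54.7
grasp_force: 0.0
```

Call:
arm_command(
  steps=[0,0,0,0,0,0,0,0,0,0,0,0],
  grip=0.01,
)

```text
clock: 12.92
position: [509.7, 123.9, -21.9]
ee_rot: [-0.522, 0.853, -0.0, 0.001]
contact_force: [-2.0, -0.6, 5.2]
gripper_width: 25.2
grasp_force: 58.6
```

Call:
arm_command(
  steps=[0,0,-0.03,0,0,0,-0.045,0.168,0,0,-0.045,0.168,0,0,-0.045,0.168,0,0,0,0.168,0,0,0,0.168,0,0,0,0],
)

```text
clock: 13.8
position: [508.5, 123.2, 141.9]
ee_rot: [-0.13, 0.992, 0.0, 0.0]
contact_force: [-0.2, 0.5, -0.6]
gripper_width: 25.3
grasp_force: 59.4
```

```bash
python3 - <<'E'
from h import *
go(471+64,385+18,20,195.3)
E
```

```text
roll -0.007 then tx -99.4 ty 262.9 tz 121.9 dist 281 now [508.5 123.2 141.9] phi 194.9 w 25.3 f 59.4
```

Call:
arm_command(
  steps=[-0.03,0.035,-0.01,0,-0.03,0.035,-0.01,0,-0.03,0.045,0,0,-0.01,0.05,0,0,0,0.05,0,0,0,0.048,0,0,0,0,0.04,0,0,0,0.05,0,0,0,0.04,0,0,0,0.012,0,0,0,0,0],
)

```text
clock: 15.18
position: [538.3, 403.2, 19.4]
ee_rot: [-0.13, 0.992, -0.0, -0.0]
contact_force: [0.7, 0.4, -1.4]
gripper_width: 25.2
grasp_force: 59.4
```

Call:
arm_command(
  steps=[0,0,0,0,0,0,0,0,0,0,-0.045,0,0,0,-0.05,0,0,0,-0.045,0],
  grip=0.055,
)

```text
clock: 15.8
position: [538.5, 403.5, 162.9]
ee_rot: [-0.129, 0.992, 0.001, 0.001]
contact_force: [0.5, 0.4, -0.9]
gripper_width: 54.8
grasp_force: 0.0
```

```bash
python3 - <<'E'
from h import *
go(517,-131,80,122)
E
```

```text
roll 1.271 then tx -441.9 ty -301.4 tz 82.9 dist 535 now [538.5 403.5 162.9] phi 194.9 w 54.8 f 0.0
```

Call:
arm_command(
  steps=[0.016,-0.051,0,0,0.016,-0.051,0,0,0.016,-0.051,0,0,0.016,-0.051,0,0,0.016,-0.051,0,0,0.016,-0.051,0,0,0.016,-0.051,0,0,0.016,-0.051,0,0,0.015,-0.051,0,0,0.015,-0.051,0,0,0,0,0.01,0.159,0,0,0.01,0.159,0,0,0.01,0.159,0,0,0.01,0.159,0,0,0.01,0.159,0,0,0.01,0.159,0,0,0.01,0.159,0,0,0,0.158,0,0,0,0],
)

```text
clock: 18.18
position: [516.4, -130.3, 90.5]
ee_rot: [0.484, 0.875, 0.001, 0.001]
contact_force: [-0.2, 0.7, 0.3]
gripper_width: 54.8
grasp_force: 0.0
```

```bash
python3 - <<'E'
from h import *
np.set_printoptions(precision=1,suppress=True)
c=get_calibration('wrist'); s=read_state(); im=get_image('wrist')
go(517,-131,-24,122)
h=cv2.cvtColor(im,cv2.COLOR_RGB2HSV); b=cv2.inRange(h,(0,0,215),(180,50,255)); b[330:]=0
for C in cv2.findContours(b,cv2.RETR_EXTERNAL,cv2.CHAIN_APPROX_NONE)[0]:
    if cv2.contourArea(C)>150:
        W=np.array([ray('wrist',p[0],26,c)[:2] for p in C]).astype(np.float32); print(cv2.boundingRect(C),cv2.minAreaRect(W))
E
```

```text
roll 0.003 then tx -0.9 ty 0.2 tz 114.4 dist 1 now [ 516.4 -130.3   90.4] phi 122.2 w 55.0 f 0.0
(240, 166, 31, 51) ((517.1204833984375, -136.01373291015625), (28.83725357055664, 51.98531723022461), 30.765098571777344)
(501, 57, 11, 36) ((643.5709838867188, 66.67405700683594), (8.227542877197266, 28.825531005859375), 48.73598098754883)
(485, 39, 27, 69) ((638.8163452148438, 61.981414794921875), (21.553991317749023, 55.8778076171875), 48.73595428466797)
```

Call:
arm_command(
  steps=[-0.003,-0.002,0.05,0.02,0,0,0.045,0,0,0,0.013,0,0,0,0.006,0,0,0,0,0],
)

```text
clock: 18.85
position: [516.9, -133.9, -23.5]
ee_rot: [0.493, 0.87, 0.0, 0.001]
contact_force: [-0.0, 0.2, -0.1]
gripper_width: 55.1
grasp_force: 0.0
```

Call:
arm_command(
  steps=[0,0,0,0,0,0,0,0,0,0,0,0],
  grip=0.01,
)

```text
clock: 19.23
position: [516.9, -133.9, -22.9]
ee_rot: [0.493, 0.87, 0.001, 0.001]
contact_force: [-1.0, 0.2, 5.8]
gripper_width: 28.2
grasp_force: 60.1
```

Call:
arm_command(
  steps=[0,0,-0.03,0,0,0,-0.045,-0.159,0,0,-0.05,-0.159,0,0,-0.05,-0.159,0,0,-0.015,-0.159,0,0,0,-0.159,0,0,0,-0.159,0,0,0,-0.159,0,0,0,-0.159,0,0,0,-0.02,0,0,0,0],
)

```text
clock: 20.6
position: [515.5, -133.8, 165.5]
ee_rot: [-0.129, 0.992, 0.0, 0.0]
contact_force: [0.0, -0.1, -0.7]
gripper_width: 28.5
grasp_force: 59.3
```

```bash
python3 - <<'E'
from h import *
go(471+62,385+17,20,195.3)
go(471-62,385-17,20,195.3)
E
```

```text
roll -0.009 then tx -158.3 ty 512.2 tz 145.5 dist 536 now [ 515.5 -133.8  165.5] phi 194.8 w 28.5 f 59.3
roll -0.009 then tx -29.7 ty 512.2 tz 145.5 dist 513 now [ 515.5 -133.8  165.5] phi 194.8 w 28.5 f 59.3
```

Call:
arm_command(
  steps=[-0.016,0.05,0,0,-0.016,0.05,0,0,-0.016,0.05,0,0,-0.016,0.05,0,0,-0.016,0.05,0,0,-0.016,0.05,0,0,-0.016,0.05,0,0,-0.016,0.05,0,0,-0.015,0.05,0,0,-0.015,0.045,0,0,0,0,0.05,0,0,0,0.05,0,0,0,0.03,0,0,0,0.01,0,0,0,0,0],
)

```text
clock: 22.48
position: [541.5, 385.2, 25.5]
ee_rot: [-0.129, 0.992, -0.0, 0.0]
contact_force: [0.8, -0.5, -0.9]
gripper_width: 28.2
grasp_force: 59.5
```

Call:
arm_command(
  steps=[0,0,0,0,0,0,0,0,0,0,-0.045,0,0,0,-0.05,0,0,0,-0.05,0,0,0,-0.03,0,0,0,0,0],
  grip=0.055,
)

```text
clock: 23.35
position: [542.7, 386.3, 205.4]
ee_rot: [-0.13, 0.992, 0.003, 0.004]
contact_force: [-0.3, 0.4, 0.4]
gripper_width: 54.8
grasp_force: 0.0
```

```bash
python3 - <<'E'
from h import *
go(471-70,385-19,200,285.5)
c=get_calibration('wrist');im=get_image('wrist'); cv2.imwrite('pics/w3.png',im[:,:,::-1]);np.save('w3.npy',im);pickle.dump(c,open('w3.pkl','wb'))
print(read_state()['joints'])
E
```

```text
roll -1.581 then tx -18.3 ty 142.0 tz 5.4 dist 143 now [542.7 386.3 205.4] phi 194.9 w 54.8 f 0.0
[ 8.61361267e-01  4.45272538e-01  1.26666056e-01 -2.28356873e-04
 -1.24784212e+00 -2.17246860e+00]
```

```bash
python3 - <<'E'
from h import *
np.set_printoptions(precision=1,suppress=True)
im=np.load('w3.npy');c=pickle.load(open('w3.pkl','rb'))
h=cv2.cvtColor(im,cv2.COLOR_RGB2HSV); b=cv2.bitwise_or(cv2.inRange(h,(0,150,60),(6,255,255)),cv2.inRange(h,(174,150,60),(180,255,255)))
n,l,st,_=cv2.connectedComponentsWithStats(b); k=1+np.argmax(st[1:,4]); print(st[k])
ys,xs=np.where(l==k); W=np.array([ray('wrist',p,80,c)[:2] for p in zip(xs,ys)]).astype(np.float32)
hull=cv2.convexHull(W)
R=cv2.minAreaRect(hull); print(R)
# crude ASCII-free bounds: near edge from yaw 15.5
for yaw in (14.5,15,15.5,16,16.5):
    a=np.radians(yaw);e=np.array([np.cos(a),np.sin(a)]);f=np.array([-e[1],e[0]]); u=W@e;v=W@f
    print(yaw,'u',u.min(),u.max(),'v',v.min(),v.max(),'ctr',e*(u.min()+130)+f*(v.min()+v.max())/2)
cv2.imwrite('pics/w3b.png',np.hstack([im[:,:,::-1],cv2.resize(get_image('side')[220:384,165:385,::-1],(288,384))[:, :]])[:, :800])
E
```

```text
[  186     0   169   105 15495]
((417.8565673828125, 369.03167724609375), (97.5094985961914, 166.46954345703125), 16.069955825805664)
14.5 u 449.0504811113159 547.8239784962 v 168.29628757267793 336.8021260770508 ctr [497.4 389.5]
15 u 451.93063339455716 549.326390715685 v 164.3294103960709 332.17190390159146 ctr [497.8 390.4]
15.5 u 453.3499616982936 550.8031042554553 v 160.350018898635 327.5163855495941 ctr [496.9 391. ]
16 u 454.734765647231 552.2378720063157 v 156.34431417083024 322.835925556806 ctr [496.  391.5]
16.5 u 456.08493978318705 554.8063064802557 v 151.66918988108142 318.34365537833077 ctr [495.2 391.8]
```

View pics/w3b.png

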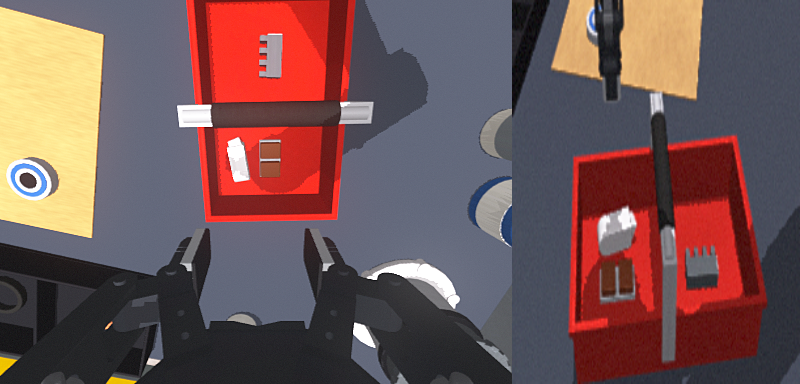

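The last picture shows all three scraps lying in the bin. The sleeve runs from (211,115) to (340,112) in the wrist view, and the far rim corners are at (209,220) and (337,218).

```bash
python3 - <<'E'
from h import *
np.set_printoptions(precision=1,suppress=True)
c=pickle.load(open('w3.pkl','rb'))
A=ray('wrist',(211,115),145,c);B=ray('wrist',(340,112),145,c);print(A,B,(A+B)/2,np.linalg.norm(A-B),np.degrees(np.arctan2(*(B-A)[[1,0]]))-90)
A=ray('wrist',(178,116),147,c);B=ray('wrist',(372,113),147,c);print((A+B)/2,np.linalg.norm(A-B),np.degrees(np.arctan2(*(B-A)[[1,0]]))-90)
A=ray('wrist',(208.5,220),80,c);B=ray('wrist',(337.5,218.5),80,c);d=B-A;y=np.degrees(np.arctan2(d[1],d[0]))-90;a=np.radians(15.5)
print((A+B)/2-130*np.array([np.cos(a),np.sin(a),0]),np.linalg.norm(d),y)
go(471,385,250,285.5)
E
```

```text
[488.  331.2 145. ] [456.6 439.3 145. ] [472.3 385.3 145. ] 112.64985906354467 16.20176581085714
[473.1 384.9 147. ] 168.19968421559886 15.770594417270374
[474. 389.  80.] 162.93609523740338 15.549818311600077
roll -1.582 then tx -18.7 ty 67.3 tz -49.2 dist 70 now [540.9 385.  200.8] phi 194.9 w 55.2 f 0.0
```

Call:
arm_command(
  steps=[0,0,0,-0.159,0,0,0,-0.159,0,0,0,-0.159,0,0,0,-0.159,0,0,0,-0.159,0,0,0,-0.159,0,0,0,-0.159,-0.01,0.03,0,-0.159,-0.01,0.03,0,-0.159,0,0,0,-0.159,0,0,0,0],
  grip=0.06,
)

```text
clock: 24.82
position: [483.4, 411.6, 199.0]
ee_rot: [0.798, -0.602, -0.0, 0.001]
contact_force: [-0.7, -0.1, -0.7]
gripper_width: 59.8
grasp_force: 0.0
```

```bash
python3 - <<'E'
from h import *
go(472.5,385.3,94,285.8)
E
```

```text
roll 0.002 then tx 22.4 ty 17.7 tz 105.0 dist 28 now [483.4 411.6 199. ] phi 285.9 w 59.8 f 0.0
```

Call:
arm_command(
  steps=[0.022,0.018,0,0,0,0,0,0,0,0,0.03,0,0,0,0.03,0,0,0,0.025,0,0,0,0.013,0,0,0,0.006,0,0,0,0,0],
)

```text
clock: 25.82
position: [473.3, 386.1, 96.6]
ee_rot: [0.798, -0.602, 0.0, -0.0]
contact_force: [0.8, -0.2, -0.2]
gripper_width: 60.3
grasp_force: 0.0
```

Call:
arm_command(
  steps=[0,0,0,0,0,0,0,0,0,0,0,0,0,0,0,0],
  grip=0.005,
)

```text
clock: 26.32
position: [473.5, 386.3, 97.5]
ee_rot: [0.799, -0.602, 0.0, -0.001]
contact_force: [-0.2, -0.3, 3.7]
gripper_width: 19.8
grasp_force: 58.7
```

```bash
python3 - <<'E'
from h import *
go(498.5,-385.8,94,281.9)
E
```

```text
roll 0.071 then tx 760.7 ty 134.8 tz 3.5 dist 773 now [473.5 386.3  97.5] phi 286.0 w 19.8 f 58.7
```

Call:
arm_command(
  steps=[0,0,-0.008,0,0,0,-0.018,0,0,0,-0.026,0,0,0,-0.024,0,0,0,-0.014,0,0,0,0,0],
)

```text
clock: 27.08
position: [472.6, 385.8, 186.1]
ee_rot: [0.798, -0.602, -0.0, 0.0]
contact_force: [-0.8, 0.8, -8.9]
gripper_width: 19.9
grasp_force: 59.3
```

```bash
python3 - <<'E'
from h import *
np.set_printoptions(precision=2,suppress=True)
s=read_state(); print(s['contact_force'],s['wrist_torque'])
im=get_image('wrist');c=get_calibration('wrist')
h=cv2.cvtColor(im,cv2.COLOR_RGB2HSV); b=cv2.bitwise_or(cv2.inRange(h,(0,150,60),(6,255,255)),cv2.inRange(h,(174,150,60),(180,255,255)))
C=max(cv2.findContours(b,cv2.RETR_EXTERNAL,cv2.CHAIN_APPROX_SIMPLE)[0],key=cv2.contourArea); print(cv2.boundingRect(C)); print(cv2.approxPolyDP(cv2.convexHull(C),4,True)[:,0].tolist())
p=s['position'];z=s['position'][2]-97
a=np.radians(15.8);e=np.array([np.cos(a),np.sin(a),0]);f=np.array([-e[1],e[0],0]);o=np.array([p[0],p[1],z])
for i in(-130,130):
  for j in(-80,80): print(i,j,proj('wrist',o+i*e+j*f+[0,0,80],c))
go(498.5,-385.8,94,281.9)
E
```

```text
[-0.85  0.83 -8.86] [ 0.11  0.07 -0.03]
(277, 93, 171, 197)
[[447, 93], [407, 288], [384, 289], [313, 268], [277, 224], [278, 93]]
-130 -80 [[439.84  99.08]]
-130 80 [[401.02 288.38]]
130 -80 [[69.48 97.75]]
130 80 [[108.13 288.09]]
roll 0.071 then tx 760.1 ty 133.2 tz 91.0 dist 772 now [472.1 385.4 185. ] phi 286.0 w 19.7 f 59.2
```

Call:
arm_command(
  steps=[0,0,0,0.036,0,0,0,0.035,0.012,0.002,0,0,0.025,0.0044,0,0,0.037,0.0065,0,0,0.042,0.0074,0,0,0.042,0.0074,0,0,0.042,0.0074,0,0,0.042,0.0074,0,0,0.042,0.0074,0,0,0.042,0.0074,0,0,0.042,0.0074,0,0,0.042,0.0074,0,0,0.042,0.0074,0,0,0.042,0.0074,0,0,0.042,0.0074,0,0,0.042,0.0074,0,0,0.042,0.0074,0,0,0.037,0.0065,0,0,0.025,0.0044,0,0],
)

```text
clock: 29.62
position: [494.2, -308.9, 186.7]
ee_rot: [0.776, -0.631, -0.0, 0.0]
contact_force: [1.4, -0.6, -8.6]
gripper_width: 20.1
grasp_force: 59.3
```

Call:
arm_command(
  steps=[0.015,0.0026,0,0,0.008,0.0014,0,0,0,0,0,0,0,0,0,0],
)

```text
clock: 30.12
position: [497.0, -328.6, 186.4]
ee_rot: [0.777, -0.63, -0.0, -0.0]
contact_force: [-0.2, 0.1, -7.8]
gripper_width: 19.9
grasp_force: 59.3
```

```bash
python3 - <<'E'
from h import *
np.set_printoptions(precision=2,suppress=True)
go(498.5,-385.8,97,281.9)
s=read_state(); print(s['contact_force'],s['wrist_torque'],s['joints'])
E
```

```text
roll 0.001 then tx 56.2 ty 10.3 tz 89.4 dist 57 now [ 497.  -328.6  186.4] phi 282.0 w 19.9 f 59.3
[-0.2   0.13 -7.81] [0.12 0.01 0.04] [-0.31  0.34 -0.08 -0.   -1.15  0.52]
```

Call:
arm_command(
  steps=[0.012,0.0022,0,0,0.02,0.0037,0,0,0.016,0.003,0,0,0.008,0.0014,0,0,0,0,0,0,0,0,0.015,0,0,0,0.025,0,0,0,0.02,0,0,0,0.01,0,0,0,0,0],
)

```text
clock: 31.38
position: [498.2, -385.9, 115.4]
ee_rot: [0.777, -0.63, -0.001, 0.0]
contact_force: [0.3, -0.7, -7.3]
gripper_width: 19.7
grasp_force: 59.3
```

```bash
python3 - <<'E'
from h import *
np.set_printoptions(precision=1,suppress=True)
go(498.5,-385.8,97,281.9)
# scene/side: frame now, and bin rim vs prediction
for n in ['scene','side']:
    im=get_image(n); hsv=cv2.cvtColor(im,cv2.COLOR_RGB2HSV); cv2.imwrite(f'pics/{n}9.png',im[:,:,::-1])
    b=cv2.bitwise_or(cv2.inRange(hsv,(0,150,60),(6,255,255)),cv2.inRange(hsv,(174,150,60),(180,255,255)))
    for C in cv2.findContours(b,cv2.RETR_EXTERNAL,cv2.CHAIN_APPROX_SIMPLE)[0]:
        if cv2.contourArea(C)>500: print(n,cv2.boundingRect(C),cv2.approxPolyDP(cv2.convexHull(C),3,True)[:,0].tolist())
    p=read_state()['position'];a=np.radians(11.95);e=np.array([np.cos(a),np.sin(a),0]);f=np.array([-e[1],e[0],0]);z=p[2]-97
    for h in(z,80+z): print([proj(n,np.array([p[0],p[1],h])+i*e+j*f)[0].round().tolist() for i in(-130,130) for j in(-80,80)])
E
```

```text
roll 0.001 then tx -0.1 ty -0.3 tz 18.4 dist 0 now [ 498.2 -385.9  115.4] phi 281.9 w 19.7 f 59.3
scene (74, 232, 111, 109) [[123, 232], [183, 262], [183, 287], [136, 340], [92, 312], [74, 274]]
scene (38, 230, 54, 76) [[85, 230], [91, 245], [81, 305], [58, 290], [38, 266]]
[[53.0, 288.0], [107.0, 243.0], [136.0, 342.0], [187.0, 285.0]]
[[40.0, 265.0], [98.0, 220.0], [127.0, 320.0], [182.0, 262.0]]
side (246, 114, 101, 52) [[246, 114], [325, 118], [338, 126], [346, 144], [342, 163], [272, 165], [246, 124]]
side (244, 85, 53, 22) [[244, 96], [252, 85], [296, 89], [293, 106], [244, 103]]
[[335.0, 144.0], [342.0, 164.0], [270.0, 146.0], [271.0, 166.0]]
[[337.0, 126.0], [345.0, 145.0], [270.0, 127.0], [271.0, 146.0]]
```

Call:
arm_command(
  steps=[0,0,0.006,0,0,0,0.005,0,0,0,0.003,0,0,0,0.002,0,0,0,0,0],
)

```text
clock: 32.1
position: [498.6, -386.5, 100.3]
ee_rot: [0.777, -0.63, -0.0, 0.0]
contact_force: [-0.2, 0.6, -7.7]
gripper_width: 19.6
grasp_force: 59.3
```

Call:
arm_command(
  steps=[0,0,0.001,0,0,0,0.001,0,0,0,0,0],
)

```text
clock: 32.48
position: [498.7, -386.5, 98.4]
ee_rot: [0.777, -0.63, 0.0, -0.0]
contact_force: [-0.3, -1.4, -9.0]
gripper_width: 19.7
grasp_force: 59.3
```

Call:
arm_command(
  steps=[0,0,0.001,0,0,0,0.001,0,0,0,0,0],
)

```text
clock: 32.85
position: [498.5, -386.5, 97.6]
ee_rot: [0.777, -0.63, 0.0, 0.0]
contact_force: [-4.2, 3.0, 0.4]
gripper_width: 19.9
grasp_force: 60.2
```

Call:
arm_command(
  steps=[0,0,0.001,0,0,0,0,0],
)

```text
clock: 33.1
position: [498.5, -386.6, 97.6]
ee_rot: [0.777, -0.63, 0.0, 0.0]
contact_force: [-4.2, 4.2, 4.9]
gripper_width: 19.9
grasp_force: 60.6
```

On the bench: the wrist force has gone from −9 N to +5 N. I'll release slowly, rise clear and check.

Call:
arm_command(
  steps=[0,0,0,0,0,0,0,0,0,0,0,0,0,0,-0.02,0,0,0,-0.04,0,0,0,-0.05,0,0,0,-0.05,0,0.04,0,-0.03,0,0.05,0,0,0,0.05,0,0,0,0.05,0,0,0,0,0,0,0],
  grip=0.06,
)

```text
clock: 34.6
position: [537.7, -575.4, 279.8]
ee_rot: [0.776, -0.631, -0.003, -0.0]
contact_force: [1.1, -0.5, -0.5]
gripper_width: 59.9
grasp_force: 0.0
```

```bash
python3 - <<'E'
from h import *
from scipy.optimize import least_squares
np.set_printoptions(precision=2,suppress=True)
print(read_state()['position'],read_state()['contact_force'])
for n in ['scene','side','wrist']:
    c=get_calibration(n); im=get_image(n); hsv=cv2.cvtColor(im,cv2.COLOR_RGB2HSV); cv2.imwrite(f'pics/{n}10.png',im[:,:,::-1])
    b=cv2.bitwise_or(cv2.inRange(hsv,(0,150,60),(6,255,255)),cv2.inRange(hsv,(174,150,60),(180,255,255)))
    y=cv2.inRange(hsv,(22,150,120),(35,255,255))
    C=[k for k in cv2.findContours(b,cv2.RETR_EXTERNAL,cv2.CHAIN_APPROX_SIMPLE)[0] if cv2.contourArea(k)>400]
    for k in C: print(n,cv2.boundingRect(k),cv2.approxPolyDP(cv2.convexHull(k),3,True)[:,0].tolist())
    e=lambda t:np.array([np.cos(t),np.sin(t),0])
    t=np.radians(11.9)
    for h in(0,80): print(' pred bin',[proj(n,np.array([498.5,-386.5,h])+i*e(t)+j*e(t+np.pi/2),c)[0].round(1).tolist() for i in(-130,130) for j in(-80,80)])
    if n!='wrist':
        for k in cv2.findContours(y,cv2.RETR_EXTERNAL,cv2.CHAIN_APPROX_NONE)[0]:
            x0,y0,w,h=cv2.boundingRect(k)
            if w>60 and (n=='scene' or x0>150): print(' frame',cv2.minAreaRect(np.array([ray(n,p[0],0)[:2] for p in k],np.float32)))
E
```

```text
[ 537.69 -575.44  279.75] [ 1.07 -0.53 -0.49]
scene (77, 239, 110, 107) [[124, 239], [182, 268], [186, 289], [137, 345], [94, 317], [77, 280]]
scene (41, 226, 75, 84) [[102, 226], [115, 234], [82, 309], [56, 292], [41, 272]]
 pred bin [[55.9, 293.0], [109.1, 247.9], [138.3, 346.7], [187.8, 289.8]]
 pred bin [[43.1, 271.0], [100.6, 226.0], [129.4, 325.3], [183.0, 267.7]]
side (270, 118, 75, 53) [[338, 132], [344, 147], [342, 168], [272, 170], [270, 132], [308, 118], [325, 118]]
side (246, 114, 56, 15) [[246, 114], [301, 117], [300, 128], [246, 124]]
side (244, 85, 86, 24) [[244, 96], [252, 85], [329, 90], [326, 108], [244, 103]]
 pred bin [[334.3, 149.0], [342.0, 169.3], [270.0, 150.3], [271.2, 170.7]]
 pred bin [[336.2, 130.8], [344.5, 149.8], [269.9, 132.1], [271.1, 151.3]]
wrist (173, 206, 168, 102) [[340, 222], [339, 241], [319, 306], [195, 307], [173, 222], [188, 206], [324, 208]]
wrist (38, 0, 352, 112) [[389, 0], [352, 111], [47, 44], [39, 37], [38, 0]]
 pred bin [[325.2, 205.5], [319.1, 277.3], [187.0, 205.5], [193.3, 277.4]]
 pred bin [[337.6, 224.5], [329.1, 305.8], [174.5, 224.6], [183.1, 306.0]]
```

```bash
python3 - <<'E'
from h import *
np.set_printoptions(precision=1,suppress=True)
im=cv2.imread('pics/wrist10.png');c=get_calibration('wrist'); y=cv2.inRange(cv2.cvtColor(im,cv2.COLOR_BGR2HSV),(22,150,120),(35,255,255))
ys,xs=np.where(y); W=np.array([ray('wrist',p,0,c)[:2] for p in zip(xs,ys)])-[498.5,-386.5]
t=np.radians(11.9); u=W@[np.cos(t),np.sin(t)]; v=W@[-np.sin(t),np.cos(t)]
k=(abs(u)<220)&(abs(v)<170); u,v=u[k],v[k]
for q in(-60,-20,20,60):
    m=abs(v-q)<8; print('v',q,'left inner',u[m&(u<0)].max() if (m&(u<0)).any() else None,'right inner',u[m&(u>0)].min() if (m&(u>0)).any() else None)
for q in(-120,-50,50,120):
    m=(abs(u-q)<10); print('u',q,'-y inner',v[m&(v<0)].max() if (m&(v<0)).any() else None,'+y inner',v[m&(v>0)].min() if (m&(v>0)).any() else None)
for p in [(324,208),(188,206)]: P=ray('wrist',p,0,c)[:2]-[498.5,-386.5]; print('bin base',P@[np.cos(t),np.sin(t)],P@[-np.sin(t),np.cos(t)])
E
```

```text
v -60 left inner -163.8768822381641 right inner 167.8629456602666
v -20 left inner -163.81000077525252 right inner 168.05919634769222
v 20 left inner -172.8456359377317 right inner 170.03617180965196
v 60 left inner None right inner None
u -120 -y inner -112.14227555179704 +y inner None
u -50 -y inner -112.07664610788387 +y inner None
u 50 -y inner -111.97910217343872 +y inner None
u 120 -y inner -111.9134906856487 +y inner None
bin base -127.94780716795934 -74.23103248915537
bin base 129.07812371768344 -78.06872264065728
```

```bash
python3 -c "
from bench import *
print(job_done())"
```

```text
the job is handed in; nothing more can be done
None
```

The three scrap pieces are in the red bin, and the bin stands upright inside the yellow frame, within about 3 mm of centre and square with it; the good gear and bearing were not touched, and the job was handed in at about 35 s.

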